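Stand the gate-rail supports on their foot plates in rising order

ROBOT

A 6-joint arm with a two-finger parallel gripper is mounted at the origin on the work surface. World frame = base frame: x ahead of the robot, y to its left, z up, the work surface at z = 0. Lengths are in m, angles in degrees, forces in N, time in s.
With the tool pointing down it reaches from about 0.35 to 0.85 m from the base axis. Payload 8.1 kg.
Tool frame: the origin (TCP) lies at the very end of the fingers, on their centre line; the grasp point (between the pads) lies 19 mm behind it; x points along the fingers, y is the direction in which the jaws open and shut, and the axes are right-handed (so a half turn about x gives the same grasp; the last joint's range is limited). The gripper opens to 93 mm and grips with 3 to 60 N. Pads are 15 mm wide; open, the fingers measure 128 mm over their backs; the gripper's body (75 mm by 188 mm) begins 65 mm behind the grasp point.
Start: joints at [71.769, 7.471, 85.268, -0, 87.261, -4.893], TCP at [0.138, 0.584, 0.219] pointing down, gripper open.
Joint ranges: [-169.43, 169.43], [-51.17, 129.36], [1.28, 143.12], [-76.62, 256.62], [0, 156.53], [-152.29, 152.29]. Speed limits (degrees/s): [136.94, 136.94, 159.86, 180, 180, 180].

INTERFACE

Orientations are given as a 3x3 rotation matrix whose columns are the frame's x, y, z axes.
In Python, from bench import ctrl gives the robot as it stands.
- The arm moves only by the tool send_rows, never from a script. Its argument "rows" is a list of rows, each an object with "linear": the shift along the tool's x, y, z in units of 30 mm (1.0 is 30 mm), a list of three; "twist": the turn, a rotation vector about the tool's x, y, z in degrees, a list of three; "fingers": the finger opening in mm, from 0 to 93. In form: [{"linear": [dx, dy, dz], "twist": [rx, ry, rz], "fingers": fingers}, ...]. A call has 1 to 20 rows; each row shifts and turns the commanded pose from where the row before left it, along the tool's axes as they then stand; what a row does not reach is not made up. A row lasts 1/8 s, in which the tool goes at most 62.5 mm and 10.7 degrees, less where a joint would pass 70% of its speed; a pose out of reach is approached as far as the arm can. A call is refused whole if a number of a shift passes 1 or a number of a turn 10.7, either way. A call with a gripper value outside its range is refused whole. The fingers move at their own pace and stop on an object; "grip_force" is the grip in N (left out, the last holds). Time passes only in rows, so rows that do not move let the fingers close. It gives the time, the measured TCP pose, the force and the opening at its end, in the units of the state.
- ctrl.get_obs(): the state, without advancing time (a new reading comes with each control period).
- ctrl.get_image(name): name is "scene" or "top" or "wrist"; returns the picture (384x512x3 uint8, red, green, blue); there is no depth.
- ctrl.calibration(name): a dict with "fx", "fy", "cx", "cy" (pixels), "extrinsics" (4x4, takes a point from camera to world coordinates). Camera axes: x right, y down, z forward; pixel columns grow to the right and rows downward; lengths in m; the calibration is good to about 2 mm. A picture is of the moment at which its call begins: read the wrist's pose just before it. calibration takes no time and is no camera call; for the wrist camera it gives the pose at the moment of the call.
- ctrl.finish_job(): hands the job in, once; it reports no verdict.
The state is a dict: "t": time; "q": joint angles; "dq": joint speeds; "joint_efforts": joint torques, N m; "ee_pos": TCP position; "eef_rot": TCP orientation; "ft_force": force on the tool from outside, world axes, zero at the start; "ft_torque": the same for the moment, N m; "finger_gap": opening from 0.0 (shut) to 1.0 (fully open).
Only numpy, scipy, OpenCV 4.12 (cv2) and the standard library are available. Lean on these libraries where they do the work, as an engineer would, in place of code of your own. Each camera call takes 0.05 s, during which the arm holds its last target.

TASK

Stand the four cut lengths of square tube upright on the row of foot plates, one on each plate, in order of height: the shortest on the plate next to the upright end stop, rising to the tallest at the other end. Centre each tube on its plate with its sides parallel to the plate's edges, ready for tacking, and let go of them all.

Things in the scene. Friction and masses are not known exactly. Their poses are not given: they have to be found in the camera images.
- tube_50: The shortest of four loose cut lengths of bare steel square tube, open at both ends, standing on end on the bench: 40 x 40 mm outside, 4 mm wall, 50 mm tall, 180 g give or take a fifth. Origin: centre of its lower end; x and y are normal to its outer faces, z up along the tube.
- tube_70: The second shortest of four loose cut lengths of bare steel square tube, open at both ends, standing on end on the bench: 40 x 40 mm outside, 4 mm wall, 70 mm tall, 252 g give or take a fifth. Origin: centre of its lower end; x and y are normal to its outer faces, z up along the tube.
- tube_90: The second tallest of four loose cut lengths of bare steel square tube, open at both ends, standing on end on the bench: 40 x 40 mm outside, 4 mm wall, 90 mm tall, 324 g give or take a fifth. Origin: centre of its lower end; x and y are normal to its outer faces, z up along the tube.
- tube_110: The tallest of four loose cut lengths of bare steel square tube, open at both ends, standing on end on the bench: 40 x 40 mm outside, 4 mm wall, 110 mm tall, 396 g give or take a fifth. Origin: centre of its lower end; x and y are normal to its outer faces, z up along the tube.
- plate_a: The rightmost (lowest y), as the robot sees it, of four identical pale steel square foot plates in a row, 64 x 64 x 6 mm, fixed on a grey flat bar 8 mm thick and 90 mm wide, so that its upper face is 14 mm above the bench; neighbours are about 95 mm apart. Origin: centre of its underside (8 mm above the bench); x lies across the row, y along it towards the robot's left, z up.
- plate_b: The second from the right, as the robot sees it, of four identical pale steel square foot plates in a row, 64 x 64 x 6 mm, fixed on a grey flat bar 8 mm thick and 90 mm wide, so that its upper face is 14 mm above the bench; neighbours are about 95 mm apart. Origin: centre of its underside (8 mm above the bench); x lies across the row, y along it towards the robot's left, z up.
- plate_c: The second from the left, as the robot sees it, of four identical pale steel square foot plates in a row, 64 x 64 x 6 mm, fixed on a grey flat bar 8 mm thick and 90 mm wide, so that its upper face is 14 mm above the bench; neighbours are about 95 mm apart. Origin: centre of its underside (8 mm above the bench); x lies across the row, y along it towards the robot's left, z up.
- plate_d: The leftmost (highest y), as the robot sees it, of four identical pale steel square foot plates in a row, 64 x 64 x 6 mm, fixed on a grey flat bar 8 mm thick and 90 mm wide, so that its upper face is 14 mm above the bench; neighbours are about 95 mm apart. Origin: centre of its underside (8 mm above the bench); x lies across the row, y along it towards the robot's left, z up.
- end_stop: The fixed end stop: a dark steel upright, 70 mm across the row, 62 mm tall and 12 mm thick, on a small foot (44 mm along the row), at one end of the grey bar, about 90 mm beyond the last foot plate; it may be at either end. The bar's other end has only a low strap (6 mm) with a brass bolt head. Origin: centre of its underside (8 mm above the bench).
Things that resemble listed ones, but are neither listed nor needed, are in the scene too. What is shaped like the tube_50 but purple is not meant. What is shaped like the tube_70 but pink is not meant.

How it is judged (in metres and radians):
At the end, for the whole second after the job is handed in: Counting from the end stop, the 50, 70, 90 and 110 mm tubes stand on the first, second, third and fourth plate: each resting on the plate's face, centred within 12 mm, upright within 0.08 rad, sides parallel to the plate's edges within 0.2 rad (any quarter turn), at rest and released (((horizontal distance between end_stop and plate_a below 0.19 m and horizontal distance between tube_50 and plate_a below 0.012 m and z of tube_50 in the frame of plate_a between 0.003 and 0.01 m and (angle between the x axis of tube_50 and the x axis of plate_a, either way round below 0.2 rad or angle between the x axis of tube_50 and the y axis of plate_a, either way round below 0.2 rad) and horizontal distance between tube_70 and plate_b below 0.012 m and z of tube_70 in the frame of plate_b between 0.003 and 0.01 m and (angle between the x axis of tube_70 and the x axis of plate_b, either way round below 0.2 rad or angle between the x axis of tube_70 and the y axis of plate_b, either way round below 0.2 rad) and horizontal distance between tube_90 and plate_c below 0.012 m and z of tube_90 in the frame of plate_c between 0.003 and 0.01 m and (angle between the x axis of tube_90 and the x axis of plate_c, either way round below 0.2 rad or angle between the x axis of tube_90 and the y axis of plate_c, either way round below 0.2 rad) and horizontal distance between tube_110 and plate_d below 0.012 m and z of tube_110 in the frame of plate_d between 0.003 and 0.01 m and (angle between the x axis of tube_110 and the x axis of plate_d, either way round below 0.2 rad or angle between the x axis of tube_110 and the y axis of plate_d, either way round below 0.2 rad)) or (horizontal distance between end_stop and plate_d below 0.19 m and horizontal distance between tube_50 and plate_d below 0.012 m and z of tube_50 in the frame of plate_d between 0.003 and 0.01 m and (angle between the x axis of tube_50 and the x axis of plate_d, either way round below 0.2 rad or angle between the x axis of tube_50 and the y axis of plate_d, either way round below 0.2 rad) and horizontal distance between tube_70 and plate_c below 0.012 m and z of tube_70 in the frame of plate_c between 0.003 and 0.01 m and (angle between the x axis of tube_70 and the x axis of plate_c, either way round below 0.2 rad or angle between the x axis of tube_70 and the y axis of plate_c, either way round below 0.2 rad) and horizontal distance between tube_90 and plate_b below 0.012 m and z of tube_90 in the frame of plate_b between 0.003 and 0.01 m and (angle between the x axis of tube_90 and the x axis of plate_b, either way round below 0.2 rad or angle between the x axis of tube_90 and the y axis of plate_b, either way round below 0.2 rad) and horizontal distance between tube_110 and plate_a below 0.012 m and z of tube_110 in the frame of plate_a between 0.003 and 0.01 m and (angle between the x axis of tube_110 and the x axis of plate_a, either way round below 0.2 rad or angle between the x axis of tube_110 and the y axis of plate_a, either way round below 0.2 rad))) and angle between each of tube_50, tube_70, tube_90, tube_110's own z axis and vertical below 0.08 rad and linear speed of each of tube_50, tube_70, tube_90, tube_110 below 0.02 m/s and angular speed of each of tube_50, tube_70, tube_90, tube_110 below 0.15 rad/s and contact force between each of tube_50, tube_70, tube_90, tube_110 and the fingers below 0.1 N); the robot touches nothing.
It also fails if it takes over 83 s, if anything falls off the work surface, if the arm or the gripper's body presses on something with over 40 N, if the wrist force passes 120 N, or if a joint passes its speed limit or range.

## Working session

There is one attempt and no reset: what is moved stays moved. The work goes in short steps, Python scripts to look and compute and a tool call to move; the robot and the scene stay as the last step left them, time stands still between calls to the robot, and variables do not carry over. Pictures are saved under pics/ and viewed, and the job is handed in when it is done.

Besides the shell and the picture viewer there is one more tool, called as name([rows], argument=value, ...), one row to a line, values as JSON. send_rows: Moves the arm, as the interface text tells. Its arguments: {"type":"object","properties":{"rows":{"type":"array"},"grip_force":{"type":"number"}},"required":["rows"]}

```bash
ls; mkdir -p pics
python3 - <<'E'
from bench import ctrl
import cv2
for n in ["scene","top"]:
    im=ctrl.get_image(n); cv2.imwrite(f"pics/{n}0.png",im[:,:,::-1])
    c=ctrl.calibration(n); print(n,{k:(v if k!="extrinsics" else v) for k,v in c.items()})
o=ctrl.get_obs(); print(o)
E
```

```text
pics
scene {'fx': 348.5308147335255, 'fy': 348.5308147335255, 'cx': 259.5273440237793, 'cy': 193.49464541915495, 'extrinsics': array([[-0.88150233,  0.25707353, -0.39606418,  0.78233136],
       [ 0.47213823,  0.49099539, -0.73212637,  0.49969933],
       [ 0.00625538, -0.83236814, -0.55418783,  0.41509725],
       [ 0.        ,  0.        ,  0.        ,  1.        ]])}
top {'fx': 494.116876483875, 'fy': 494.116876483875, 'cx': 258.99639103245374, 'cy': 192.72561669707042, 'extrinsics': array([[-1.91469277e-03, -9.94050795e-01,  1.08900649e-01,
         4.02471273e-01],
       [-9.99923899e-01,  5.75953608e-04, -1.23233417e-02,
         9.18140435e-03],
       [ 1.21873059e-02, -1.08915957e-01, -9.93976249e-01,
         1.03500176e+00],
       [ 0.00000000e+00,  0.00000000e+00,  0.00000000e+00,
         1.00000000e+00]])}
{'t': 0.1, 'q': array([ 7.17658434e+01,  7.51152116e+00,  8.53231418e+01, -4.43446608e-04,
        8.72612452e+01, -4.89401851e+00]), 'dq': array([ 0.03616101, -0.09708993, -0.14512772, -0.02081756,  0.07573012,
       -0.00723696]), 'joint_efforts': array([ 1.30061337e-03, -5.61339462e+01, -4.93098629e+01,  7.69367558e-02,
        2.90804857e-02, -5.88943021e-05]), 'ee_pos': array([0.1382682 , 0.58332231, 0.21768365]), 'eef_rot': array([[-5.16426405e-04,  2.30730637e-01,  9.73017526e-01],
       [-1.59227640e-03,  9.73016233e-01, -2.30731175e-01],
       [-9.99998599e-01, -1.66846851e-03, -1.35104329e-04]]), 'ft_force': array([ 0.79924332,  0.06248226, -0.81808001]), 'ft_torque': array([-0.03584077,  0.02458463,  0.00596993]), 'finger_gap': 1.004134096111733}
```

View pics/scene0.png

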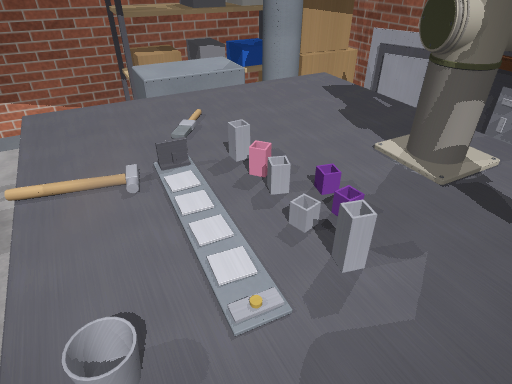

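View pics/top0.png

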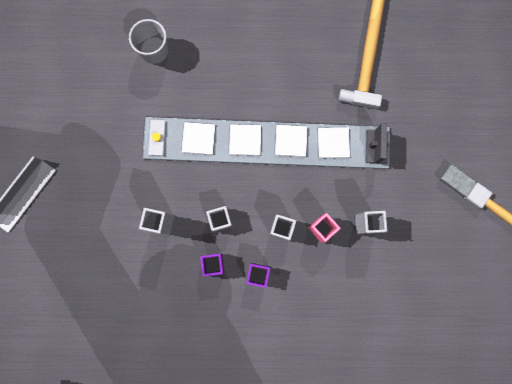

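Run:
```python
import cv2
im=cv2.imread("pics/top0.png")
cv2.imwrite("pics/top0L.png",cv2.resize(im[20:300,60:320],None,fx=2.8,fy=2.1*4/3*0+2.1,interpolation=cv2.INTER_CUBIC) if 0 else cv2.resize(im[60:260,60:320],None,fx=3,fy=3,interpolation=cv2.INTER_CUBIC))
cv2.imwrite("pics/top0R.png",cv2.resize(im[60:260,250:510],None,fx=3,fy=3,interpolation=cv2.INTER_CUBIC))
```

```text
(no output)
```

View crops.

View pics/top0L.png

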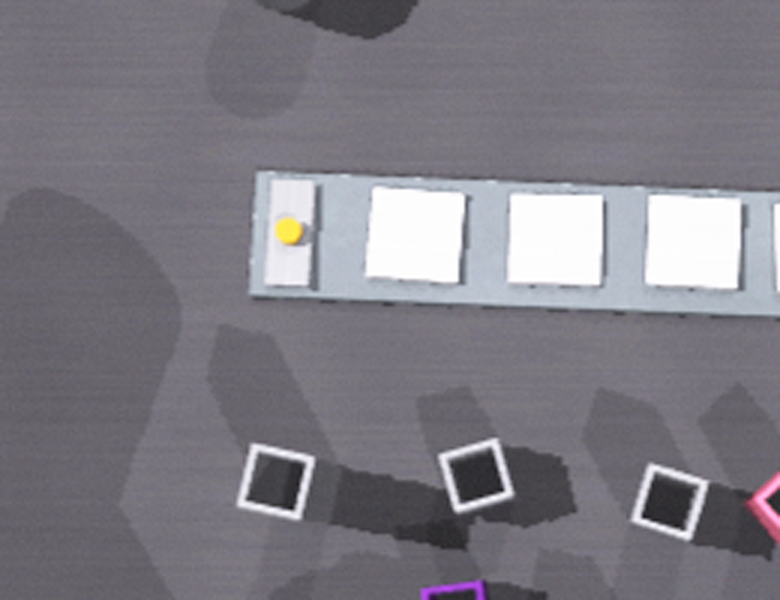

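View pics/top0R.png

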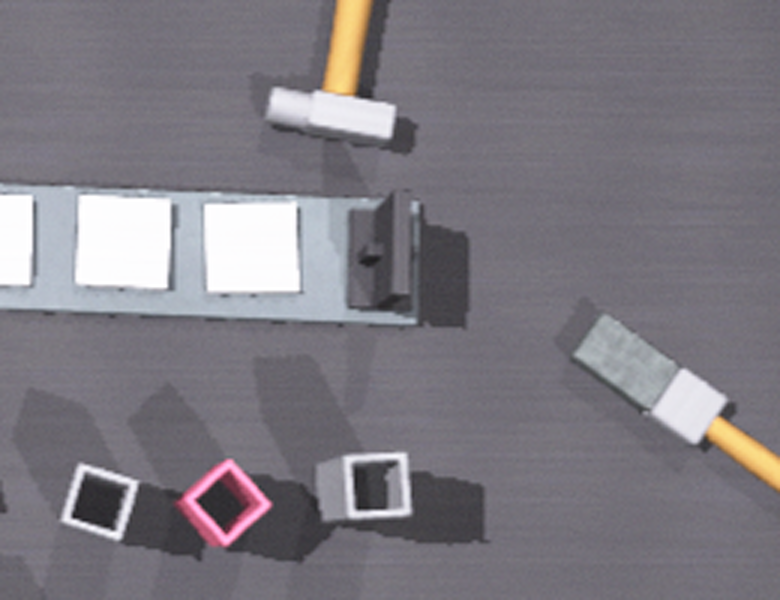

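Run:
```python
import cv2
im=cv2.imread("pics/scene0.png")
cv2.imwrite("pics/scene0c.png",cv2.resize(im[110:280,220:400],None,fx=3.5,fy=3.5,interpolation=cv2.INTER_CUBIC))
```

```text
(no output)
```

View pics/scene0c.png

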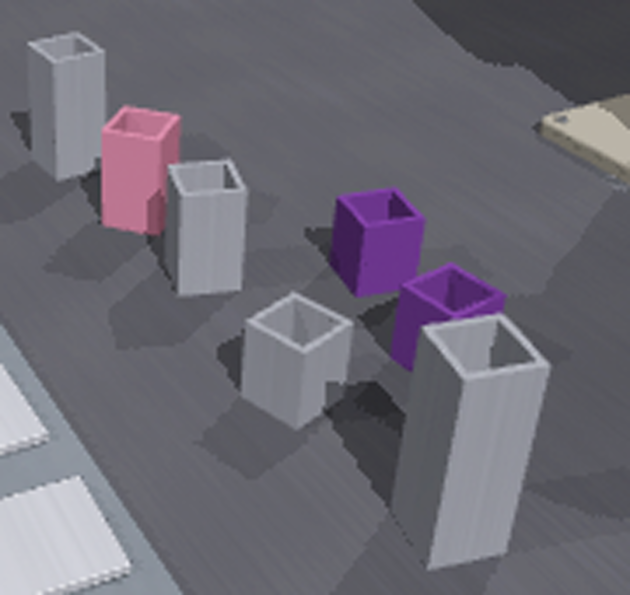

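```bash
cat > h.py <<'E'
from bench import ctrl
import numpy as np, cv2
def world(cam,px,z,T=None):
    c=ctrl.calibration(cam); E=np.array(c["extrinsics"]) if T is None else T
    px=np.atleast_2d(np.array(px,float))
    d=np.c_[(px[:,0]-c["cx"])/c["fx"],(px[:,1]-c["cy"])/c["fy"],np.ones(len(px))]@E[:3,:3].T
    s=(z-E[2,3])/d[:,2]
    return E[:3,3]+d*s[:,None]
def proj(cam,P):
    c=ctrl.calibration(cam); E=np.linalg.inv(c["extrinsics"])
    p=np.atleast_2d(P)@E[:3,:3].T+E[:3,3]
    return np.c_[p[:,0]/p[:,2]*c["fx"]+c["cx"],p[:,1]/p[:,2]*c["fy"]+c["cy"]]
def quad(cam,px,z):
    W=world(cam,px,z)[:,:2]; c=W.mean(0)
    e=[np.degrees(np.arctan2(*(W[(i+1)%4]-W[i])[::-1])) for i in range(4)]
    a=np.degrees(np.angle(np.sum(np.exp(4j*np.radians(e)))))/4
    L=[np.linalg.norm(W[(i+1)%4]-W[i])*1000 for i in range(4)]
    return c,a,L
E
cat > m.py <<'E'
from h import *
def o(p,off): return (np.array(p)+.5)/3-.5+np.array(off)
L=(60,60);R=(250,60)
Q={"t110":([(252,444),(315,459),(300,519),(237,503)],L,.11),"t50":([(439,455),(497,437),(514,494),(457,513)],L,.05),
"t70":([(649,464),(708,482),(690,540),(632,521)],L,.07),"t70R":([(80,462),(138,480),(120,541),(61,523)],R,.07),
"t90":([(344,453),(410,452),(411,519),(347,521)],R,.09),
"d":([(372,187),(467,191),(461,284),(364,279)],L,.014),"c":([(510,193),(604,195),(602,288),(507,285)],L,.014),
"b":([(647,194),(742,197),(741,290),(645,287)],L,.014),"a":([(203,203),(297,202),(300,292),(208,295)],R,.014)}
for k,(p,off,z) in Q.items():
    c,a,l=quad("top",o(p,off),z); print(k,c.round(4),round(a,1),np.round(l,1))
E
python3 m.py
python3 - <<'E'
from h import *
print(ctrl.calibration("wrist"))
o=ctrl.get_obs();print(o["t"])
E
```

```text
t110 [0.4526 0.1982] -13.4 [40.5 38.3 40.5 37.7]
t50 [0.46   0.0776] 17.5 [40.3 39.6 39.7 40.4]
t70 [ 0.4411 -0.0493] -17.5 [40.2 39.5 39.6 38.7]
t70R [ 0.4413 -0.0493] -17.2 [39.5 41.4 40.  41.6]
t90 [ 0.4499 -0.2261] 0.7 [42.4 42.8 41.  43.4]
d [0.63   0.1238] -3.1 [66.8 66.4 67.7 65.8]
c [0.6265 0.0259] -1.5 [66.1 66.4 66.4 65.7]
b [ 0.6254 -0.0709] -1.6 [67.  66.4 67.2 66.4]
a [ 0.6211 -0.161 ] 1.4 [66.4 64.3 64.6 65.7]
{'fx': 321.5514089137659, 'fy': 321.5514089137659, 'cx': 254.1595043752926, 'cy': 189.18324870153688, 'extrinsics': array([[ 0.23014776,  0.94390144,  0.23681656,  0.07324967],
       [ 0.97315257, -0.22261157, -0.0584651 ,  0.59904637],
       [-0.00246719,  0.24391426, -0.96979366,  0.38351403],
       [ 0.        ,  0.        ,  0.        ,  1.        ]])}
0.1
```

```bash
cat > ov.py <<'E'
from h import *
import sys
def box(c,yaw,h,z0=0):
    a=np.radians(yaw); R=np.array([[np.cos(a),-np.sin(a)],[np.sin(a),np.cos(a)]])
    s=np.array([[1,1],[1,-1],[-1,-1],[-1,1]])*.02@R.T+c
    return np.r_[np.c_[s,np.full(4,z0)],np.c_[s,np.full(4,z0+h)]]
E
python3 - <<'E'
from ov import *
im=cv2.imread("pics/scene0.png")[110:280,220:400]
im=cv2.resize(im,None,fx=3.5,fy=3.5,interpolation=cv2.INTER_CUBIC)
# center pixel of rims in top
for px,yaw,h,col in [((151.9,219.9),-13.4,.09,(0,255,0)),((151.9,219.9),-13.4,.11,(0,0,255)),((375.5,221.7),.7,.09,(0,255,0)),((375.5,221.7),.7,.11,(0,0,255)),((218.7,217.8),17.5,.05,(255,255,0)),((283,227),-17.3,.07,(255,255,0))]:
    c=world("top",px,h)[0,:2]; print(h,c.round(4))
    b=(proj("scene",box(c,yaw,h))-[220,110]+.5)*3.5-.5
    b=b.astype(int)
    for i in range(4):
        for A,B in ((i,(i+1)%4),(i+4,(i+1)%4+4),(i,i+4)): cv2.line(im,tuple(b[A].tolist()),tuple(b[B].tolist()),col,1)
cv2.imwrite("pics/ov0.png",im)
E
```

```text
0.09 [0.454  0.2019]
0.11 [0.4529 0.1978]
0.09 [ 0.45   -0.2258]
0.11 [ 0.449  -0.2208]
0.05 [0.4602 0.0774]
0.07 [ 0.4409 -0.0495]
```

View pics/ov0.png

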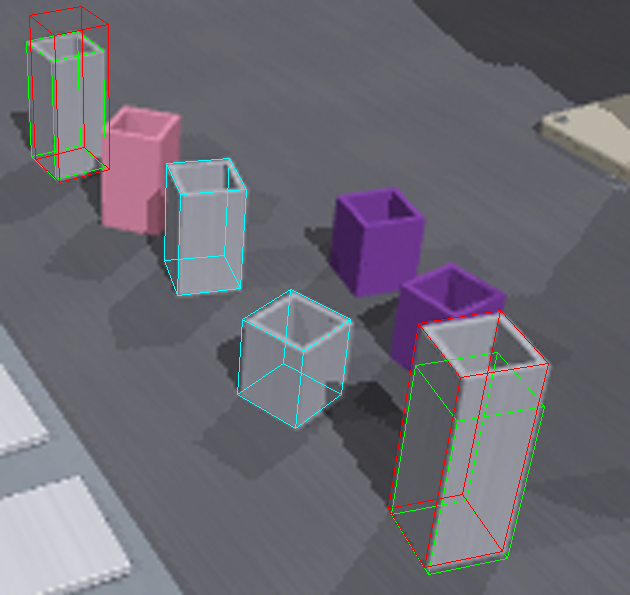

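Candidates in the top view are:
- Grey tubes: (152,220) is the 110, (219,218) the 50, (283,228) the 70 and (374,222) the 90.
- Lookalikes to leave alone: purple at (212,265) and (258,275), pink at (325,228).

The overlay in the scene crop confirms the heights. The end stop at (377,145) is on the low-y side, next to plate_a, so 50→a, 70→b, 90→c and 110→d.

```bash
cat > plan.py <<'E'
from h import *
def plan(x,y,z,phi,step=28):
    o=ctrl.get_obs(); R=o["eef_rot"]; p=o["ee_pos"]
    ph=np.degrees(np.arctan2(R[1,1],R[0,1])); r=-(phi-ph)
    t=np.radians(phi); w=np.array([x,y,z])-p
    d=np.array([-w[2],w[0]*np.cos(t)+w[1]*np.sin(t),w[0]*np.sin(t)-w[1]*np.cos(t)])*1000/30
    n=max(1,int(np.ceil(np.abs(d).max()*30/step)))
    print("t",round(o["t"],2),"p",p.round(4),"phi",round(ph,2),"tilt",np.round(R[:2,0],4),"F",np.round(o["ft_force"],1),"gap",round(o["finger_gap"]*93,1),
     "\n twist total",round(r,2),"linear total",d.round(2),"n",n,"each",(d/n).round(3))
E
python3 - <<'E'
from plan import *
im=cv2.imread("pics/top0.png"); g=im.min(axis=2)
m=(g>235).astype(np.uint8); n,l,s,c=cv2.connectedComponentsWithStats(m)
for i in range(1,n):
    if s[i,4]>400:
        pts=np.argwhere(l==i)[:,::-1].astype(np.float32); 
        r=cv2.minAreaRect(pts); q=quad("top",cv2.boxPoints(r),.014)
        print(c[i].round(1),world("top",c[i],.014)[0].round(4),q[0].round(4),q[1].round(1),np.round(q[2],1))
plan(.46,.0775,.19,17.5)
E
```

```text
[197.8 137.8] [0.6305 0.125  0.014 ] [0.6307 0.1247] -4.4 [62.8 64.2 62.9 63.8]
[244.7 139.1] [0.6277 0.0263 0.014 ] [0.6271 0.0257] 0.1 [63.3 62.1 62.9 62.1]
[290.5 140.1] [ 0.6258 -0.0701  0.014 ] [ 0.6259 -0.0705] -3.1 [62.8 64.7 62.9 64.3]
[333.3 142. ] [ 0.6217 -0.1602  0.014 ] [ 0.6218 -0.1606] 1.5 [64.4 62.2 64.  62.1]
t 0.1 p [0.1383 0.5833 0.2177] phi 76.66 tilt [-0.0005 -0.0016] F [ 0.8  0.1 -0.8] gap 93.4 
 twist total 59.16 linear total [ 0.92  5.16 19.31] n 21 each [0.044 0.246 0.919]
```

send_rows([
  {"linear": [0, 0, 0], "twist": [9.86, 0, 0], "fingers": 70},
  {"linear": [0, 0, 0], "twist": [9.86, 0, 0], "fingers": 70},
  {"linear": [0, 0, 0], "twist": [9.86, 0, 0], "fingers": 70},
  {"linear": [0, 0, 0], "twist": [9.86, 0, 0], "fingers": 70},
  {"linear": [0, 0, 0], "twist": [9.86, 0, 0], "fingers": 70},
  {"linear": [0, 0, 0], "twist": [9.86, 0, 0], "fingers": 70},
  {"linear": [0, 0.25, 0.92], "twist": [0, 0, 0], "fingers": 70},
  {"linear": [0, 0.25, 0.92], "twist": [0, 0, 0], "fingers": 70},
  {"linear": [0, 0.25, 0.92], "twist": [0, 0, 0], "fingers": 70},
  {"linear": [0, 0.25, 0.92], "twist": [0, 0, 0], "fingers": 70},
  {"linear": [0, 0.25, 0.92], "twist": [0, 0, 0], "fingers": 70},
  {"linear": [0, 0.25, 0.92], "twist": [0, 0, 0], "fingers": 70},
  {"linear": [0, 0.25, 0.92], "twist": [0, 0, 0], "fingers": 70},
  {"linear": [0, 0.25, 0.92], "twist": [0, 0, 0], "fingers": 70},
  {"linear": [0, 0.25, 0.92], "twist": [0, 0, 0], "fingers": 70},
  {"linear": [0, 0.25, 0.92], "twist": [0, 0, 0], "fingers": 70},
], grip_force=30)

```text
t: 2.1
ee_pos: [0.2932, 0.3422, 0.2183]
eef_rot: [[-0.0, 0.954, 0.301], [-0.0, 0.301, -0.954], [-1.0, -0.001, 0.0]]
ft_force: [0.1, 0.1, -0.1]
finger_gap: 0.754
```

send_rows([
  {"linear": [0, 0.25, 0.92], "twist": [0, 0, 0], "fingers": 65},
  {"linear": [0, 0.25, 0.92], "twist": [0, 0, 0], "fingers": 65},
  {"linear": [0, 0.25, 0.92], "twist": [0, 0, 0], "fingers": 65},
  {"linear": [0, 0.25, 0.92], "twist": [0, 0, 0], "fingers": 65},
  {"linear": [0, 0.25, 0.92], "twist": [0, 0, 0], "fingers": 65},
  {"linear": [0, 0.25, 0.92], "twist": [0, 0, 0], "fingers": 65},
  {"linear": [0, 0.25, 0.92], "twist": [0, 0, 0], "fingers": 65},
  {"linear": [0, 0.25, 0.92], "twist": [0, 0, 0], "fingers": 65},
  {"linear": [0, 0.2, 0.9], "twist": [0, 0, 0], "fingers": 65},
  {"linear": [0, 0.2, 0.9], "twist": [0, 0, 0], "fingers": 65},
  {"linear": [0, 0.2, 0.9], "twist": [0, 0, 0], "fingers": 65},
  {"linear": [0, 0, 0], "twist": [0, 0, 0], "fingers": 65},
  {"linear": [0, 0, 0], "twist": [0, 0, 0], "fingers": 65},
])

```text
t: 3.72
ee_pos: [0.4576, 0.0791, 0.2183]
eef_rot: [[-0.001, 0.954, 0.3], [0.0, 0.3, -0.954], [-1.0, -0.001, -0.001]]
ft_force: [0.5, 1.1, -0.2]
finger_gap: 0.695
```

Run:
```python
from plan import *
plan(.46,.0775,.012,17.5)
im=ctrl.get_image("wrist"); cv2.imwrite("pics/w1.png",im[:,:,::-1])
c=proj("wrist",[[.46,.0775,.05]]); print(c)
```

```text
t 3.73 p [0.4576 0.0791 0.2183] phi 17.48 tilt [-0.0009  0.0003] F [ 0.5  1.1 -0.2] gap 64.7 
 twist total -0.02 linear total [6.88 0.06 0.08] n 8 each [0.86  0.007 0.009]
[[255.65385223 175.75684327]]
```

View pics/w1.png

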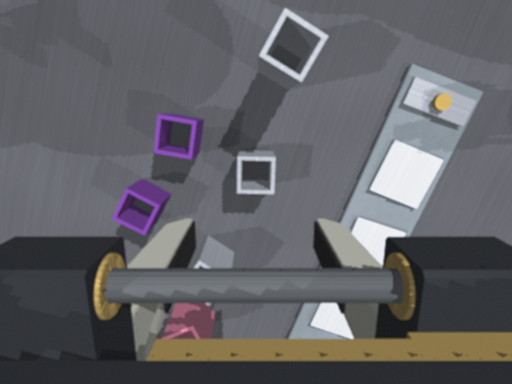

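The wrist view shows the grey 50 rim centred at (256,174) against a predicted (256,176), with its sides square to the jaws. The purple tubes at (178,136) and (142,207) are clear, so I'm descending.

send_rows([
  {"linear": [0.9, 0.06, 0.08], "twist": [0, 0, 0], "fingers": 65},
  {"linear": [0.95, 0, 0], "twist": [0, 0, 0], "fingers": 65},
  {"linear": [0.95, 0, 0], "twist": [0, 0, 0], "fingers": 65},
  {"linear": [0.95, 0, 0], "twist": [0, 0, 0], "fingers": 65},
  {"linear": [0.95, 0, 0], "twist": [0, 0, 0], "fingers": 65},
  {"linear": [0.95, 0, 0], "twist": [0, 0, 0], "fingers": 65},
  {"linear": [0.8, 0, 0], "twist": [0, 0, 0], "fingers": 65},
  {"linear": [0.4, 0, 0], "twist": [0, 0, 0], "fingers": 65},
  {"linear": [0, 0, 0], "twist": [0, 0, 0], "fingers": 60},
  {"linear": [0, 0, 0], "twist": [0, 0, 0], "fingers": 35},
  {"linear": [0, 0, 0], "twist": [0, 0, 0], "fingers": 35},
  {"linear": [0, 0, 0], "twist": [0, 0, 0], "fingers": 35},
  {"linear": [0, 0, 0], "twist": [0, 0, 0], "fingers": 35},
  {"linear": [0, 0, 0], "twist": [0, 0, 0], "fingers": 35},
], grip_force=30)

```text
t: 5.52
ee_pos: [0.4612, 0.077, 0.0141]
eef_rot: [[0.001, 0.954, 0.301], [0.0, 0.301, -0.954], [-1.0, 0.001, 0.0]]
ft_force: [-1.8, -0.2, 7.1]
finger_gap: 0.431
```

Run:
```python
from plan import *
plan(.6215,-.1605,.12,1.5)
```

```text
t 5.53 p [0.4612 0.077  0.0141] phi 17.49 tilt [0.0013 0.0001] F [-1.8 -0.2  7.1] gap 40.1 
 twist total 15.99 linear total [-3.53  5.13  8.06] n 9 each [-0.392  0.57   0.895]
```

send_rows([
  {"linear": [-0.5, 0, 0], "twist": [0, 0, 0], "fingers": 35},
  {"linear": [-0.9, 0, 0], "twist": [0, 0, 0], "fingers": 35},
  {"linear": [-0.9, 0, 0], "twist": [0, 0, 0], "fingers": 35},
  {"linear": [-0.9, 0, 0], "twist": [0, 0, 0], "fingers": 35},
  {"linear": [-0.3, 0, 0], "twist": [8, 0, 0], "fingers": 35},
  {"linear": [0, 0, 0], "twist": [8, 0, 0], "fingers": 35},
  {"linear": [0, 0.57, 0.9], "twist": [0, 0, 0], "fingers": 35},
  {"linear": [0, 0.57, 0.9], "twist": [0, 0, 0], "fingers": 35},
  {"linear": [0, 0.57, 0.9], "twist": [0, 0, 0], "fingers": 35},
  {"linear": [0, 0.57, 0.9], "twist": [0, 0, 0], "fingers": 35},
  {"linear": [0, 0.57, 0.9], "twist": [0, 0, 0], "fingers": 35},
  {"linear": [0, 0.57, 0.9], "twist": [0, 0, 0], "fingers": 35},
  {"linear": [0, 0.57, 0.9], "twist": [0, 0, 0], "fingers": 35},
  {"linear": [0, 0.57, 0.9], "twist": [0, 0, 0], "fingers": 35},
  {"linear": [0, 0.5, 0.8], "twist": [0, 0, 0], "fingers": 35},
  {"linear": [0, 0, 0], "twist": [0, 0, 0], "fingers": 35},
  {"linear": [0, 0, 0], "twist": [0, 0, 0], "fingers": 35},
])

```text
t: 7.65
ee_pos: [0.6181, -0.1585, 0.1183]
eef_rot: [[-0.001, 1.0, 0.026], [0.001, 0.026, -1.0], [-1.0, -0.001, -0.001]]
ft_force: [0.9, 0.2, -1.4]
finger_gap: 0.434
```

Run:
```python
from plan import *
plan(.6215,-.1605,.029,1.5)
im=ctrl.get_image("wrist"); cv2.imwrite("pics/w2.png",im[:,:,::-1])
for z in (.014,.15): print(proj("wrist",[[.6215,-.1605,z]]))
```

```text
t 7.65 p [ 0.6181 -0.1585  0.1183] phi 1.49 tilt [-0.0006  0.0005] F [ 0.9  0.2 -1.4] gap 40.3 
 twist total -0.01 linear total [2.98 0.11 0.07] n 4 each [0.744 0.028 0.018]
[[257.66376129 190.85380285]]
[[260.41780997 265.14531273]]
```

View pics/w2.png

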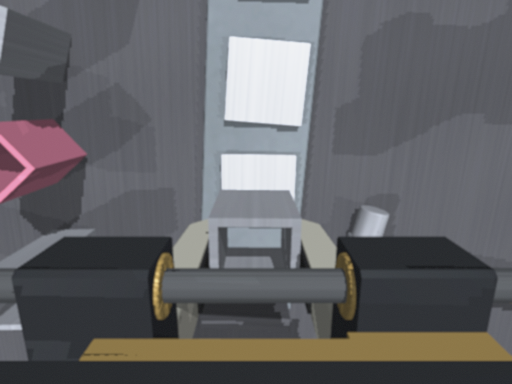

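The 50 is held, and plate a's centre column of about 258 matches the prediction. Lowering it now.

send_rows([
  {"linear": [0.7, 0.11, 0.07], "twist": [0, 0, 0], "fingers": 35},
  {"linear": [0.8, 0, 0], "twist": [0, 0, 0], "fingers": 35},
  {"linear": [0.7, 0, 0], "twist": [0, 0, 0], "fingers": 35},
  {"linear": [0.4, 0, 0], "twist": [0, 0, 0], "fingers": 35},
  {"linear": [0.2, 0, 0], "twist": [0, 0, 0], "fingers": 35},
  {"linear": [0, 0, 0], "twist": [0, 0, 0], "fingers": 35},
  {"linear": [0, 0, 0], "twist": [0, 0, 0], "fingers": 35},
])

```text
t: 8.57
ee_pos: [0.6227, -0.1612, 0.0352]
eef_rot: [[0.002, 1.0, 0.026], [-0.001, 0.026, -1.0], [-1.0, 0.002, 0.001]]
ft_force: [0.2, -0.8, -1.9]
finger_gap: 0.428
```

Run:
```python
from plan import *
plan(.6215,-.1605,.028,1.5)
```

```text
t 8.57 p [ 0.6227 -0.1612  0.0352] phi 1.5 tilt [ 0.0016 -0.0006] F [ 0.2 -0.8 -1.9] gap 39.8 
 twist total 0.0 linear total [ 0.24 -0.04 -0.02] n 1 each [ 0.24  -0.038 -0.024]
```

send_rows([
  {"linear": [0.15, 0, 0], "twist": [0, 0, 0], "fingers": 35},
  {"linear": [0.06, 0, 0], "twist": [0, 0, 0], "fingers": 35},
  {"linear": [0, 0, 0], "twist": [0, 0, 0], "fingers": 35},
])

```text
t: 8.95
ee_pos: [0.6221, -0.161, 0.0281]
eef_rot: [[0.0, 1.0, 0.026], [-0.0, 0.026, -1.0], [-1.0, 0.0, 0.0]]
ft_force: [-0.7, 0.5, 0.6]
finger_gap: 0.431
```

send_rows([
  {"linear": [0, 0, 0], "twist": [0, 0, 0], "fingers": 65},
  {"linear": [0, 0, 0], "twist": [0, 0, 0], "fingers": 65},
  {"linear": [0, 0, 0], "twist": [0, 0, 0], "fingers": 65},
  {"linear": [-0.4, 0, 0], "twist": [0, 0, 0], "fingers": 65},
  {"linear": [-0.9, 0, 0], "twist": [0, 0, 0], "fingers": 65},
  {"linear": [-0.95, 0, 0], "twist": [0, 0, 0], "fingers": 65},
  {"linear": [-0.95, 0, 0], "twist": [0, 0, 0], "fingers": 65},
  {"linear": [-0.95, 0, 0], "twist": [0, 0, 0], "fingers": 65},
  {"linear": [0, 0, 0], "twist": [0, 0, 0], "fingers": 65},
])

```text
t: 10.07
ee_pos: [0.6241, -0.1616, 0.1567]
eef_rot: [[0.006, 1.0, 0.026], [-0.002, 0.026, -1.0], [-1.0, 0.006, 0.002]]
ft_force: [0.3, 0.5, -0.0]
finger_gap: 0.697
```

Run:
```python
from plan import *
plan(.4412,-.0495,.155,-17.3)
im=ctrl.get_image("wrist"); cv2.imwrite("pics/w3.png",im[:,:,::-1])
```

```text
t 10.07 p [ 0.6241 -0.1616  0.1567] phi 1.51 tilt [ 0.0064 -0.0022] F [ 0.3  0.5 -0. ] gap 64.8 
 twist total 18.81 linear total [ 0.06 -6.93 -1.76] n 8 each [ 0.007 -0.867 -0.219]
```

View pics/w3.png

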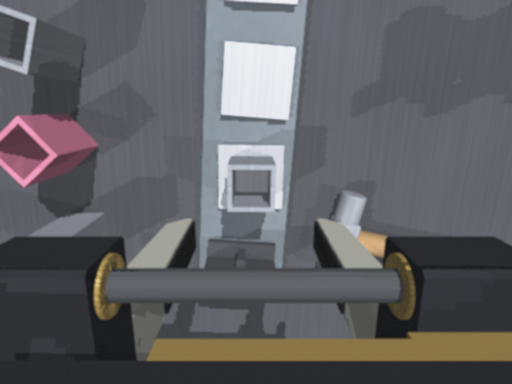

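The 50 stands centred on plate a: rim at (252,187), plate about (251,178), with perspective accounting for the difference. Next is the 70.

send_rows([
  {"linear": [0, 0, 0], "twist": [9.4, 0, 0], "fingers": 65},
  {"linear": [0, 0, 0], "twist": [9.4, 0, 0], "fingers": 65},
  {"linear": [0, -0.87, -0.22], "twist": [0, 0, 0], "fingers": 65},
  {"linear": [0, -0.87, -0.22], "twist": [0, 0, 0], "fingers": 65},
  {"linear": [0, -0.87, -0.22], "twist": [0, 0, 0], "fingers": 65},
  {"linear": [0, -0.87, -0.22], "twist": [0, 0, 0], "fingers": 65},
  {"linear": [0, -0.87, -0.22], "twist": [0, 0, 0], "fingers": 65},
  {"linear": [0, -0.87, -0.22], "twist": [0, 0, 0], "fingers": 65},
  {"linear": [0, -0.87, -0.22], "twist": [0, 0, 0], "fingers": 65},
  {"linear": [0, -0.84, -0.22], "twist": [0, 0, 0], "fingers": 65},
  {"linear": [0, 0, 0], "twist": [0, 0, 0], "fingers": 65},
  {"linear": [0, 0, 0], "twist": [0, 0, 0], "fingers": 65},
])

```text
t: 11.62
ee_pos: [0.4393, -0.0489, 0.1518]
eef_rot: [[-0.0, 0.955, -0.297], [-0.0, -0.297, -0.955], [-1.0, -0.0, 0.0]]
ft_force: [-0.2, 0.0, 0.7]
finger_gap: 0.699
```

Run:
```python
from plan import *
plan(.4412,-.0495,.026,-17.3)
im=ctrl.get_image("wrist"); cv2.imwrite("pics/w4.png",im[:,:,::-1])
print(proj("wrist",[[.4412,-.0495,.07]]))
```

```text
t 11.62 p [ 0.4393 -0.0489  0.1518] phi -17.29 tilt [-0.0003 -0.0001] F [-0.2  0.   0.7] gap 65.1 
 twist total 0.01 linear total [4.19 0.07 0.  ] n 5 each [0.839 0.014 0.   ]
[[255.88057824 194.86004704]]
```

View pics/w4.png

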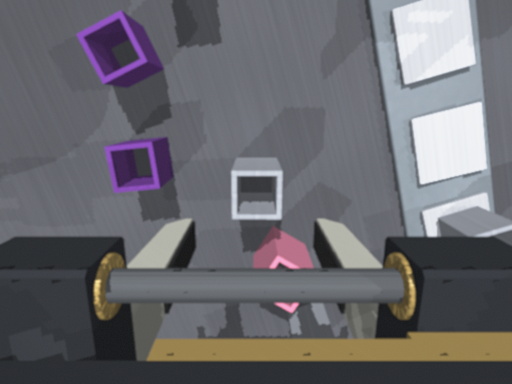

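The grey 70 rim sits at (257,195), which matches the prediction of (256,195). The pink tube at (285,270) is behind the finger line. Descending and gripping.

send_rows([
  {"linear": [0.8, 0.07, 0], "twist": [0, 0, 0], "fingers": 65},
  {"linear": [0.95, 0, 0], "twist": [0, 0, 0], "fingers": 65},
  {"linear": [0.95, 0, 0], "twist": [0, 0, 0], "fingers": 65},
  {"linear": [0.85, 0, 0], "twist": [0, 0, 0], "fingers": 65},
  {"linear": [0.5, 0, 0], "twist": [0, 0, 0], "fingers": 65},
  {"linear": [0.1, 0, 0], "twist": [0, 0, 0], "fingers": 60},
  {"linear": [0, 0, 0], "twist": [0, 0, 0], "fingers": 35},
  {"linear": [0, 0, 0], "twist": [0, 0, 0], "fingers": 35},
  {"linear": [0, 0, 0], "twist": [0, 0, 0], "fingers": 35},
  {"linear": [0, 0, 0], "twist": [0, 0, 0], "fingers": 35},
  {"linear": [0, 0, 0], "twist": [0, 0, 0], "fingers": 35},
])

```text
t: 13.05
ee_pos: [0.4419, -0.0495, 0.0288]
eef_rot: [[0.002, 0.955, -0.297], [-0.0, -0.297, -0.955], [-1.0, 0.002, -0.0]]
ft_force: [-1.4, 0.0, 5.9]
finger_gap: 0.431
```

Run:
```python
from plan import *
plan(.6258,-.0704,.125,-2.5)
```

```text
t 13.05 p [ 0.4419 -0.0495  0.0288] phi -17.3 tilt [ 0.0015 -0.0004] F [-1.4  0.   5.9] gap 40.1 
 twist total -14.8 linear total [-3.21  6.15  0.43] n 7 each [-0.458  0.879  0.061]
```

send_rows([
  {"linear": [-0.5, 0, 0], "twist": [0, 0, 0], "fingers": 35},
  {"linear": [-0.9, 0, 0], "twist": [0, 0, 0], "fingers": 35},
  {"linear": [-0.9, 0, 0], "twist": [0, 0, 0], "fingers": 35},
  {"linear": [-0.9, 0, 0], "twist": [-7.4, 0, 0], "fingers": 35},
  {"linear": [0, 0, 0], "twist": [-7.4, 0, 0], "fingers": 35},
  {"linear": [0, 0.88, 0.06], "twist": [0, 0, 0], "fingers": 35},
  {"linear": [0, 0.88, 0.06], "twist": [0, 0, 0], "fingers": 35},
  {"linear": [0, 0.88, 0.06], "twist": [0, 0, 0], "fingers": 35},
  {"linear": [0, 0.88, 0.06], "twist": [0, 0, 0], "fingers": 35},
  {"linear": [0, 0.88, 0.06], "twist": [0, 0, 0], "fingers": 35},
  {"linear": [0, 0.88, 0.06], "twist": [0, 0, 0], "fingers": 35},
  {"linear": [0, 0.87, 0.06], "twist": [0, 0, 0], "fingers": 35},
  {"linear": [0, 0, 0], "twist": [0, 0, 0], "fingers": 35},
  {"linear": [0, 0, 0], "twist": [0, 0, 0], "fingers": 35},
])

```text
t: 14.8
ee_pos: [0.6241, -0.0698, 0.1238]
eef_rot: [[-0.001, 0.999, -0.044], [0.0, -0.044, -0.999], [-1.0, -0.001, -0.0]]
ft_force: [-0.2, 0.1, -1.7]
finger_gap: 0.425
```

Run:
```python
from plan import *
plan(.6250,-.0702,.0425,-2.5)
```

```text
t 14.8 p [ 0.6241 -0.0698  0.1238] phi -2.49 tilt [-0.001   0.0001] F [-0.2  0.1 -1.7] gap 39.5 
 twist total 0.01 linear total [2.71 0.03 0.01] n 3 each [0.904 0.01  0.004]
```

send_rows([
  {"linear": [0.6, 0.02, 0], "twist": [0, 0, 0], "fingers": 35},
  {"linear": [0.7, 0, 0], "twist": [0, 0, 0], "fingers": 35},
  {"linear": [0.7, 0, 0], "twist": [0, 0, 0], "fingers": 35},
  {"linear": [0.4, 0, 0], "twist": [0, 0, 0], "fingers": 35},
  {"linear": [0.2, 0, 0], "twist": [0, 0, 0], "fingers": 35},
  {"linear": [0.05, 0, 0], "twist": [0, 0, 0], "fingers": 35},
  {"linear": [0, 0, 0], "twist": [0, 0, 0], "fingers": 35},
  {"linear": [0, 0, 0], "twist": [0, 0, 0], "fingers": 35},
])

```text
t: 15.8
ee_pos: [0.6261, -0.0701, 0.0452]
eef_rot: [[0.001, 0.999, -0.044], [-0.0, -0.044, -0.999], [-1.0, 0.001, 0.0]]
ft_force: [-0.0, 0.1, -1.9]
finger_gap: 0.43
```

send_rows([
  {"linear": [0.06, 0, 0], "twist": [0, 0, 0], "fingers": 35},
  {"linear": [0.02, 0, 0], "twist": [0, 0, 0], "fingers": 35},
  {"linear": [0, 0, 0], "twist": [0, 0, 0], "fingers": 35},
  {"linear": [0, 0, 0], "twist": [0, 0, 0], "fingers": 35},
])

```text
t: 16.3
ee_pos: [0.626, -0.0701, 0.0428]
eef_rot: [[0.001, 0.999, -0.044], [-0.0, -0.044, -0.999], [-1.0, 0.001, 0.0]]
ft_force: [-0.8, 1.0, 5.7]
finger_gap: 0.428
```

Contact at the expected height, so I'm releasing and rising.

send_rows([
  {"linear": [0, 0, 0], "twist": [0, 0, 0], "fingers": 65},
  {"linear": [0, 0, 0], "twist": [0, 0, 0], "fingers": 65},
  {"linear": [0, 0, 0], "twist": [0, 0, 0], "fingers": 65},
  {"linear": [-0.4, 0, 0], "twist": [0, 0, 0], "fingers": 65},
  {"linear": [-0.95, 0, 0], "twist": [0, 0, 0], "fingers": 65},
  {"linear": [-0.95, 0, 0], "twist": [0, 0, 0], "fingers": 65},
  {"linear": [-0.95, 0, 0], "twist": [0, 0, 0], "fingers": 65},
  {"linear": [-0.95, 0, 0], "twist": [0, 0, 0], "fingers": 65},
  {"linear": [0, 0, 0], "twist": [0, 0, 0], "fingers": 65},
  {"linear": [0, 0, 0], "twist": [0, 0, 0], "fingers": 65},
])

```text
t: 17.55
ee_pos: [0.6252, -0.0699, 0.1674]
eef_rot: [[-0.0, 0.999, -0.044], [0.0, -0.044, -0.999], [-1.0, -0.0, -0.0]]
ft_force: [-0.3, 0.6, -0.8]
finger_gap: 0.697
```

Run:
```python
from plan import *
plan(.45,-.2255,.17,0.7)
im=ctrl.get_image("top"); cv2.imwrite("pics/t5.png",cv2.resize(im[100:250,230:420,::-1],None,fx=4,fy=4,interpolation=cv2.INTER_CUBIC))
```

```text
t 17.55 p [ 0.6252 -0.0699  0.1674] phi -2.5 tilt [-0.0005  0.0001] F [-0.3  0.6 -0.8] gap 64.8 
 twist total -3.2 linear total [-0.09 -5.9   5.11] n 7 each [-0.012 -0.843  0.731]
```

View pics/t5.png

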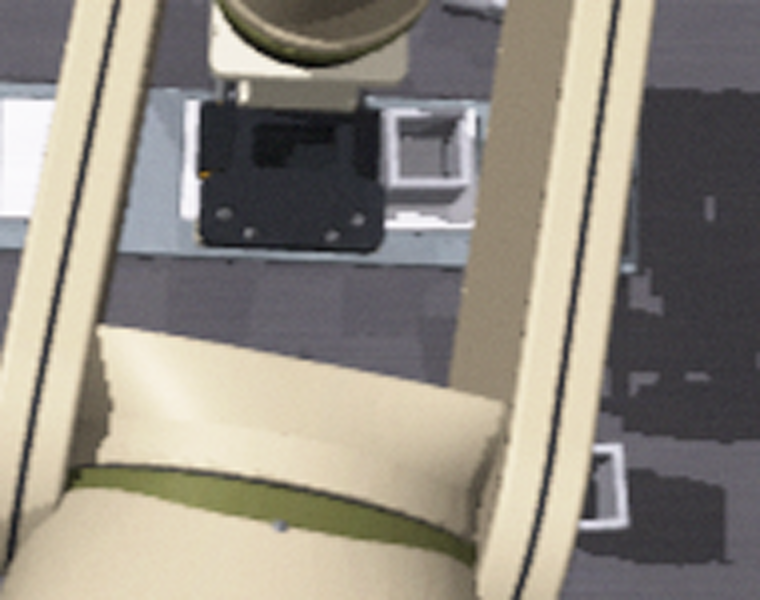

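The top view is partly blocked by the arm. The 50 rim shows at crop (430,147); I'll check it numerically later, and move to the 90 now.

send_rows([
  {"linear": [0, 0, 0], "twist": [-3.2, 0, 0], "fingers": 65},
  {"linear": [0, -0.84, 0.73], "twist": [0, 0, 0], "fingers": 65},
  {"linear": [0, -0.84, 0.73], "twist": [0, 0, 0], "fingers": 65},
  {"linear": [0, -0.84, 0.73], "twist": [0, 0, 0], "fingers": 65},
  {"linear": [0, -0.84, 0.73], "twist": [0, 0, 0], "fingers": 65},
  {"linear": [0, -0.84, 0.73], "twist": [0, 0, 0], "fingers": 65},
  {"linear": [0, -0.84, 0.73], "twist": [0, 0, 0], "fingers": 65},
  {"linear": [0, -0.84, 0.73], "twist": [0, 0, 0], "fingers": 65},
  {"linear": [0, 0, 0], "twist": [0, 0, 0], "fingers": 65},
  {"linear": [0, 0, 0], "twist": [0, 0, 0], "fingers": 65},
])

```text
t: 18.85
ee_pos: [0.4509, -0.2249, 0.1671]
eef_rot: [[-0.001, 1.0, 0.012], [0.001, 0.012, -1.0], [-1.0, -0.001, -0.001]]
ft_force: [-0.3, 0.4, 0.4]
finger_gap: 0.7
```

Run:
```python
from plan import *
print(world("top",[337.3,136.5],.064))
plan(.4505,-.2257,.045,0.7)
im=ctrl.get_image("wrist"); cv2.imwrite("pics/w6.png",im[:,:,::-1])
print(proj("wrist",[[.45,-.2257,.09]]))
```

```text
[[ 0.62222412 -0.16015879  0.064     ]]
t 18.85 p [ 0.4509 -0.2249  0.1671] phi 0.67 tilt [-0.0009  0.0011] F [-0.3  0.4  0.4] gap 65.1 
 twist total -0.03 linear total [ 4.07 -0.01  0.03] n 5 each [ 0.814 -0.003  0.005]
[[252.20920378 197.62403612]]
```

View pics/w6.png

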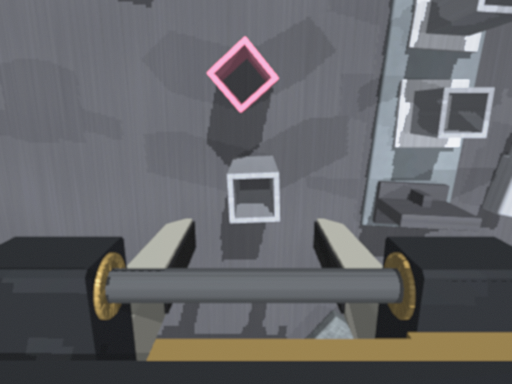

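The 50 measures (0.6222, −0.1602), about 1 mm from plate a's centre. The 90 rim at (254,196) matches the prediction of (252,198). Descending and gripping.

send_rows([
  {"linear": [0.8, 0, 0.03], "twist": [0, 0, 0], "fingers": 65},
  {"linear": [0.95, 0, 0], "twist": [0, 0, 0], "fingers": 65},
  {"linear": [0.95, 0, 0], "twist": [0, 0, 0], "fingers": 65},
  {"linear": [0.85, 0, 0], "twist": [0, 0, 0], "fingers": 65},
  {"linear": [0.45, 0, 0], "twist": [0, 0, 0], "fingers": 65},
  {"linear": [0, 0, 0], "twist": [0, 0, 0], "fingers": 60},
  {"linear": [0, 0, 0], "twist": [0, 0, 0], "fingers": 35},
  {"linear": [0, 0, 0], "twist": [0, 0, 0], "fingers": 35},
  {"linear": [0, 0, 0], "twist": [0, 0, 0], "fingers": 35},
  {"linear": [0, 0, 0], "twist": [0, 0, 0], "fingers": 35},
  {"linear": [0, 0, 0], "twist": [0, 0, 0], "fingers": 35},
])

```text
t: 20.27
ee_pos: [0.4515, -0.2269, 0.049]
eef_rot: [[0.001, 1.0, 0.012], [-0.001, 0.012, -1.0], [-1.0, 0.001, 0.001]]
ft_force: [-2.1, -0.8, 6.4]
finger_gap: 0.432
```

Run:
```python
from plan import *
plan(.627,.026,.17,-0.5)
```

```text
t 20.27 p [ 0.4515 -0.2269  0.049 ] phi 0.69 tilt [ 0.0013 -0.001 ] F [-2.1 -0.8  6.4] gap 40.2 
 twist total 1.19 linear total [-4.03  5.77 -8.48] n 10 each [-0.403  0.577 -0.848]
```

send_rows([
  {"linear": [-0.5, 0, 0], "twist": [0, 0, 0], "fingers": 35},
  {"linear": [-0.9, 0, 0], "twist": [0, 0, 0], "fingers": 35},
  {"linear": [-0.9, 0, 0], "twist": [0, 0, 0], "fingers": 35},
  {"linear": [-0.9, 0, 0], "twist": [0, 0, 0], "fingers": 35},
  {"linear": [-0.8, 0, 0], "twist": [1.2, 0, 0], "fingers": 35},
  {"linear": [0, 0.58, -0.85], "twist": [0, 0, 0], "fingers": 35},
  {"linear": [0, 0.58, -0.85], "twist": [0, 0, 0], "fingers": 35},
  {"linear": [0, 0.58, -0.85], "twist": [0, 0, 0], "fingers": 35},
  {"linear": [0, 0.58, -0.85], "twist": [0, 0, 0], "fingers": 35},
  {"linear": [0, 0.58, -0.85], "twist": [0, 0, 0], "fingers": 35},
  {"linear": [0, 0.58, -0.85], "twist": [0, 0, 0], "fingers": 35},
  {"linear": [0, 0.58, -0.85], "twist": [0, 0, 0], "fingers": 35},
  {"linear": [0, 0.58, -0.85], "twist": [0, 0, 0], "fingers": 35},
  {"linear": [0, 0.58, -0.85], "twist": [0, 0, 0], "fingers": 35},
  {"linear": [0, 0.55, -0.83], "twist": [0, 0, 0], "fingers": 35},
  {"linear": [0, 0, 0], "twist": [0, 0, 0], "fingers": 35},
  {"linear": [0, 0, 0], "twist": [0, 0, 0], "fingers": 35},
  {"linear": [0, 0, 0], "twist": [0, 0, 0], "fingers": 35},
])

```text
t: 22.52
ee_pos: [0.6259, 0.0258, 0.168]
eef_rot: [[-0.0, 1.0, -0.01], [-0.0, -0.01, -1.0], [-1.0, -0.0, 0.0]]
ft_force: [0.3, -1.1, -3.4]
finger_gap: 0.434
```

Run:
```python
from plan import *
plan(.6265,.026,.063,-0.5)
```

```text
t 22.52 p [0.6259 0.0258 0.168 ] phi -0.54 tilt [-0.0003 -0.0002] F [ 0.3 -1.1 -3.4] gap 40.4 
 twist total -0.04 linear total [ 3.5   0.02 -0.01] n 4 each [ 0.875  0.005 -0.002]
```

send_rows([
  {"linear": [0.7, 0.02, 0], "twist": [0, 0, 0], "fingers": 35},
  {"linear": [0.8, 0, 0], "twist": [0, 0, 0], "fingers": 35},
  {"linear": [0.8, 0, 0], "twist": [0, 0, 0], "fingers": 35},
  {"linear": [0.7, 0, 0], "twist": [0, 0, 0], "fingers": 35},
  {"linear": [0.3, 0, 0], "twist": [0, 0, 0], "fingers": 35},
  {"linear": [0.1, 0, 0], "twist": [0, 0, 0], "fingers": 35},
  {"linear": [0, 0, 0], "twist": [0, 0, 0], "fingers": 35},
  {"linear": [0, 0, 0], "twist": [0, 0, 0], "fingers": 35},
])

```text
t: 23.52
ee_pos: [0.6277, 0.0266, 0.0671]
eef_rot: [[0.002, 1.0, -0.009], [-0.0, -0.009, -1.0], [-1.0, 0.002, 0.0]]
ft_force: [-0.1, 0.3, -2.9]
finger_gap: 0.429
```

send_rows([
  {"linear": [0.09, 0, 0], "twist": [0, 0, 0], "fingers": 35},
  {"linear": [0.04, 0, 0], "twist": [0, 0, 0], "fingers": 35},
  {"linear": [0, 0, 0], "twist": [0, 0, 0], "fingers": 35},
  {"linear": [0, 0, 0], "twist": [0, 0, 0], "fingers": 35},
])

```text
t: 24.02
ee_pos: [0.6273, 0.0266, 0.063]
eef_rot: [[0.001, 1.0, -0.009], [0.0, -0.009, -1.0], [-1.0, 0.001, -0.0]]
ft_force: [-3.2, 1.9, 6.3]
finger_gap: 0.431
```

send_rows([
  {"linear": [0, 0, 0], "twist": [0, 0, 0], "fingers": 65},
  {"linear": [0, 0, 0], "twist": [0, 0, 0], "fingers": 65},
  {"linear": [0, 0, 0], "twist": [0, 0, 0], "fingers": 65},
  {"linear": [-0.4, 0, 0], "twist": [0, 0, 0], "fingers": 65},
  {"linear": [-0.95, 0, 0], "twist": [0, 0, 0], "fingers": 65},
  {"linear": [-0.95, 0, 0], "twist": [0, 0, 0], "fingers": 65},
  {"linear": [-0.95, 0, 0], "twist": [0, 0, 0], "fingers": 65},
  {"linear": [-0.95, 0, 0], "twist": [0, 0, 0], "fingers": 65},
  {"linear": [0, 0, 0], "twist": [0, 0, 0], "fingers": 65},
  {"linear": [0, 0, 0], "twist": [0, 0, 0], "fingers": 65},
])

```text
t: 25.28
ee_pos: [0.6266, 0.0265, 0.1875]
eef_rot: [[-0.0, 1.0, -0.009], [-0.0, -0.009, -1.0], [-1.0, -0.0, 0.0]]
ft_force: [0.9, -0.4, -0.9]
finger_gap: 0.699
```

Run:
```python
from plan import *
plan(.4527,.1980,.187,-13.4)
im=ctrl.get_image("wrist"); cv2.imwrite("pics/w7.png",im[:,:,::-1])
```

```text
t 25.27 p [0.6266 0.0265 0.1875] phi -0.5 tilt [-0.0005 -0.    ] F [ 0.9 -0.4 -0.9] gap 65.0 
 twist total 12.9 linear total [ 0.02 -6.96 -4.22] n 8 each [ 0.002 -0.871 -0.527]
```

View pics/w7.png

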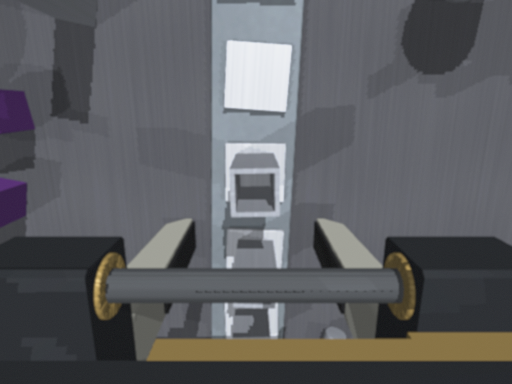

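The 90 stands centred on plate c, rim at (254,190). Next is the 110.

send_rows([
  {"linear": [0, 0, 0], "twist": [6.45, 0, 0], "fingers": 65},
  {"linear": [0, 0, 0], "twist": [6.45, 0, 0], "fingers": 65},
  {"linear": [0, -0.87, -0.53], "twist": [0, 0, 0], "fingers": 65},
  {"linear": [0, -0.87, -0.53], "twist": [0, 0, 0], "fingers": 65},
  {"linear": [0, -0.87, -0.53], "twist": [0, 0, 0], "fingers": 65},
  {"linear": [0, -0.87, -0.53], "twist": [0, 0, 0], "fingers": 65},
  {"linear": [0, -0.87, -0.53], "twist": [0, 0, 0], "fingers": 65},
  {"linear": [0, -0.87, -0.53], "twist": [0, 0, 0], "fingers": 65},
  {"linear": [0, -0.87, -0.52], "twist": [0, 0, 0], "fingers": 65},
  {"linear": [0, -0.87, -0.52], "twist": [0, 0, 0], "fingers": 65},
  {"linear": [0, 0, 0], "twist": [0, 0, 0], "fingers": 65},
  {"linear": [0, 0, 0], "twist": [0, 0, 0], "fingers": 65},
  {"linear": [0, 0, 0], "twist": [0, 0, 0], "fingers": 65},
])

```text
t: 26.95
ee_pos: [0.4535, 0.1974, 0.1876]
eef_rot: [[-0.001, 0.973, -0.233], [-0.0, -0.233, -0.973], [-1.0, -0.0, 0.001]]
ft_force: [0.6, -0.5, 0.9]
finger_gap: 0.699
```

Run:
```python
from plan import *
plan(.4527,.1980,.062,-13.4)
im=ctrl.get_image("wrist"); cv2.imwrite("pics/w8.png",im[:,:,::-1])
print(proj("wrist",[[.4527,.198,.11]]))
```

```text
t 26.95 p [0.4535 0.1974 0.1876] phi -13.45 tilt [-0.0005 -0.0004] F [ 0.6 -0.5  0.9] gap 65.0 
 twist total -0.05 linear total [ 4.19 -0.03 -0.01] n 5 each [ 0.837 -0.006 -0.003]
[[252.47159864 195.87236804]]
```

View pics/w8.png

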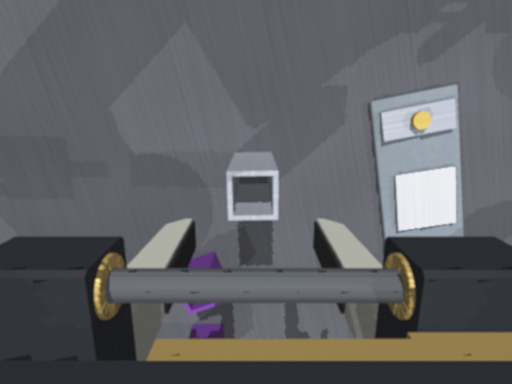

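The 110 rim at (253,196) matches the prediction.

send_rows([
  {"linear": [0.8, -0.02, 0], "twist": [0, 0, 0], "fingers": 65},
  {"linear": [0.95, 0, 0], "twist": [0, 0, 0], "fingers": 65},
  {"linear": [0.95, 0, 0], "twist": [0, 0, 0], "fingers": 65},
  {"linear": [0.85, 0, 0], "twist": [0, 0, 0], "fingers": 65},
  {"linear": [0.5, 0, 0], "twist": [0, 0, 0], "fingers": 65},
  {"linear": [0.1, 0, 0], "twist": [0, 0, 0], "fingers": 60},
  {"linear": [0, 0, 0], "twist": [0, 0, 0], "fingers": 35},
  {"linear": [0, 0, 0], "twist": [0, 0, 0], "fingers": 35},
  {"linear": [0, 0, 0], "twist": [0, 0, 0], "fingers": 35},
  {"linear": [0, 0, 0], "twist": [0, 0, 0], "fingers": 35},
  {"linear": [0, 0, 0], "twist": [0, 0, 0], "fingers": 35},
])

```text
t: 28.38
ee_pos: [0.4532, 0.1985, 0.0646]
eef_rot: [[0.002, 0.973, -0.232], [0.0, -0.232, -0.973], [-1.0, 0.001, -0.001]]
ft_force: [-2.5, 0.0, 5.8]
finger_gap: 0.426
```

Run:
```python
from plan import *
plan(.6300,.1245,.155,-4)
```

```text
t 28.38 p [0.4532 0.1985 0.0646] phi -13.39 tilt [0.0015 0.0005] F [-2.5  0.   5.8] gap 39.7 
 twist total -9.39 linear total [-3.01  6.05  2.05] n 7 each [-0.43   0.864  0.293]
```

send_rows([
  {"linear": [-0.5, 0, 0], "twist": [0, 0, 0], "fingers": 35},
  {"linear": [-0.9, 0, 0], "twist": [0, 0, 0], "fingers": 35},
  {"linear": [-0.9, 0, 0], "twist": [0, 0, 0], "fingers": 35},
  {"linear": [-0.7, 0, 0], "twist": [-4.7, 0, 0], "fingers": 35},
  {"linear": [0, 0, 0], "twist": [-4.7, 0, 0], "fingers": 35},
  {"linear": [0, 0.87, 0.29], "twist": [0, 0, 0], "fingers": 35},
  {"linear": [0, 0.87, 0.29], "twist": [0, 0, 0], "fingers": 35},
  {"linear": [0, 0.87, 0.29], "twist": [0, 0, 0], "fingers": 35},
  {"linear": [0, 0.87, 0.29], "twist": [0, 0, 0], "fingers": 35},
  {"linear": [0, 0.87, 0.29], "twist": [0, 0, 0], "fingers": 35},
  {"linear": [0, 0.87, 0.29], "twist": [0, 0, 0], "fingers": 35},
  {"linear": [0, 0.87, 0.29], "twist": [0, 0, 0], "fingers": 35},
  {"linear": [0, 0, 0], "twist": [0, 0, 0], "fingers": 35},
  {"linear": [0, 0, 0], "twist": [0, 0, 0], "fingers": 35},
])

```text
t: 30.12
ee_pos: [0.6298, 0.1249, 0.1532]
eef_rot: [[-0.002, 0.998, -0.07], [0.0, -0.07, -0.998], [-1.0, -0.002, 0.0]]
ft_force: [0.9, 0.0, -4.7]
finger_gap: 0.431
```

Run:
```python
from plan import *
plan(.6300,.1245,.0786,-4)
```

```text
t 30.12 p [0.6298 0.1249 0.1532] phi -4.0 tilt [-0.0015  0.0001] F [ 0.9  0.  -4.7] gap 40.0 
 twist total -0.0 linear total [2.49 0.01 0.01] n 3 each [0.829 0.003 0.004]
```

send_rows([
  {"linear": [0.6, 0, 0.01], "twist": [0, 0, 0], "fingers": 35},
  {"linear": [0.7, 0, 0], "twist": [0, 0, 0], "fingers": 35},
  {"linear": [0.6, 0, 0], "twist": [0, 0, 0], "fingers": 35},
  {"linear": [0.35, 0, 0], "twist": [0, 0, 0], "fingers": 35},
  {"linear": [0.1, 0, 0], "twist": [0, 0, 0], "fingers": 35},
  {"linear": [0, 0, 0], "twist": [0, 0, 0], "fingers": 35},
  {"linear": [0, 0, 0], "twist": [0, 0, 0], "fingers": 35},
])

```text
t: 31.0
ee_pos: [0.6313, 0.1245, 0.0841]
eef_rot: [[0.002, 0.998, -0.07], [0.0, -0.07, -0.998], [-1.0, 0.002, -0.0]]
ft_force: [-0.2, -0.6, -4.3]
finger_gap: 0.431
```

send_rows([
  {"linear": [0.13, 0, 0], "twist": [0, 0, 0], "fingers": 35},
  {"linear": [0.05, 0, 0], "twist": [0, 0, 0], "fingers": 35},
  {"linear": [0, 0, 0], "twist": [0, 0, 0], "fingers": 35},
  {"linear": [0, 0, 0], "twist": [0, 0, 0], "fingers": 35},
])

```text
t: 31.5
ee_pos: [0.6309, 0.1245, 0.0787]
eef_rot: [[0.001, 0.998, -0.07], [0.0, -0.07, -0.998], [-1.0, 0.001, -0.0]]
ft_force: [-3.5, -1.0, 5.9]
finger_gap: 0.428
```

Contact. I'm releasing, rising, then backing away to the +y, −x side so the top camera can see the row.

send_rows([
  {"linear": [0, 0, 0], "twist": [0, 0, 0], "fingers": 65},
  {"linear": [0, 0, 0], "twist": [0, 0, 0], "fingers": 65},
  {"linear": [0, 0, 0], "twist": [0, 0, 0], "fingers": 65},
  {"linear": [-0.4, 0, 0], "twist": [0, 0, 0], "fingers": 65},
  {"linear": [-0.95, 0, 0], "twist": [0, 0, 0], "fingers": 65},
  {"linear": [-0.95, 0, 0], "twist": [0, 0, 0], "fingers": 65},
  {"linear": [-0.95, 0, 0], "twist": [0, 0, 0], "fingers": 65},
  {"linear": [-0.95, 0, 0], "twist": [0, 0, 0], "fingers": 65},
  {"linear": [0, -0.3, -0.9], "twist": [0, 0, 0], "fingers": 65},
  {"linear": [0, -0.5, -0.9], "twist": [0, 0, 0], "fingers": 65},
  {"linear": [0, -0.6, -0.9], "twist": [0, 0, 0], "fingers": 65},
  {"linear": [0, -0.6, -0.9], "twist": [0, 0, 0], "fingers": 65},
  {"linear": [0, -0.6, -0.9], "twist": [0, 0, 0], "fingers": 65},
  {"linear": [0, -0.8, -0.9], "twist": [0, 0, 0], "fingers": 65},
  {"linear": [0, -0.8, -0.9], "twist": [0, 0, 0], "fingers": 65},
  {"linear": [0, -0.8, -0.9], "twist": [0, 0, 0], "fingers": 65},
  {"linear": [0, -0.8, -0.9], "twist": [0, 0, 0], "fingers": 65},
  {"linear": [0, -0.8, -0.9], "twist": [0, 0, 0], "fingers": 65},
  {"linear": [0, 0, 0], "twist": [0, 0, 0], "fingers": 65},
])

```text
t: 33.88
ee_pos: [0.4504, 0.4096, 0.2047]
eef_rot: [[0.001, 0.998, -0.067], [0.001, -0.067, -0.998], [-1.0, 0.0, -0.001]]
ft_force: [-0.3, -0.1, 0.7]
finger_gap: 0.698
```

Run:
```python
from plan import *
plan(.4,.4,.2,0)
im=ctrl.get_image("top")[:,:,::-1]; cv2.imwrite("pics/t9.png",cv2.resize(im[80:230,150:400],None,fx=3.2,fy=3.2,interpolation=cv2.INTER_CUBIC))
im=ctrl.get_image("scene")[:,:,::-1]; cv2.imwrite("pics/s9.png",im)
```

```text
t 33.88 p [0.4504 0.4096 0.2047] phi -3.81 tilt [0.0005 0.0011] F [-0.3 -0.1  0.7] gap 64.9 
 twist total -3.81 linear total [ 0.16 -1.68  0.32] n 2 each [ 0.078 -0.84   0.159]
```

View pics/t9.png

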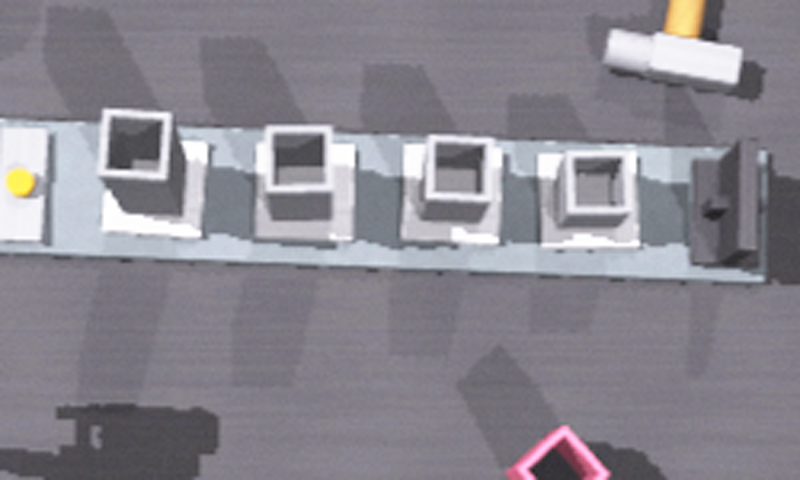

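View pics/s9.png

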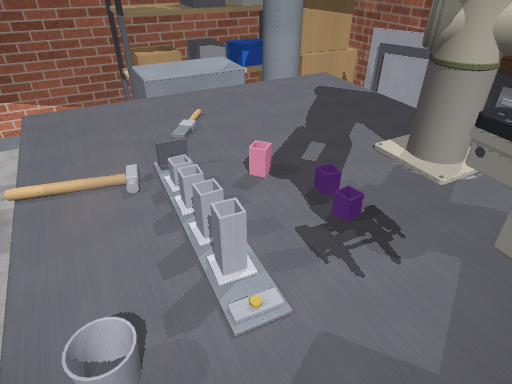

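Everything stands in order. I'll measure the rim corners against the plates.

Run:
```python
from h import *
def o(p): return (np.array(p)+.5)/3.2-.5+np.array((150,80))
Q={"110":([(102,108),(172,110),(170,180),(99,177)],.124,(.6305,.1245)),"90":([(266,126),(333,127),(333,193),(265,191)],.104,(.627,.026)),
"70":([(428,136),(494,139),(493,202),(425,200)],.084,(.6258,-.0704)),"50":([(565,152),(635,151),(635,213),(566,214)],.064,(.6215,-.1605))}
for k,(p,z,c0) in Q.items():
    c,a,l=quad("top",o(p),z); print(k,c.round(4),"off mm",((c-c0)*1000).round(1),a.round(1),np.round(l,1))
```

```text
110 [0.6313 0.1235] off mm [ 0.8 -1. ] -1.6 [41.2 42.  41.6 41.4]
90 [0.6269 0.0278] off mm [-0.1  1.8] -0.8 [40.3 40.4 40.8 39.8]
70 [ 0.6256 -0.0704] off mm [-0.2 -0. ] -2.2 [40.7 39.4 41.7 40.1]
50 [ 0.6219 -0.16  ] off mm [0.4 0.5] 0.1 [44.1 39.6 43.3 39.6]
```

All offsets are under 2 mm and every tube is parallel and released, so I'm handing in.

Run:
```python
from bench import ctrl
print(ctrl.finish_job())
```

```text
the job is handed in; nothing more can be done
None
```

All four tubes stand upright on their plates and are released. I handed the job in at about 34 s of the 83 s allowed; no verdict is reported.

- **Order:** the end stop is next to plate_a, so the 50, 70, 90 and 110 mm tubes are on plates a, b, c and d. The pink and purple lookalikes were left alone.
- **Position:** in the last top view, each tube's measured centre is within about 2 mm of its plate's centre, against the 12 mm limit. The camera calibration itself is only good to about 2 mm.
- **Angle:** every tube is within about 2.5° of its plate's measured angle, against a limit of about 11°. In the pictures all four look upright; I did not measure the tilt.
- **Release:** the arm is clear of the row with the fingers open.
- **Disagreement:** one rim reading for the 50 came out at 44 mm instead of 40 mm. I put this down to reading the blurred edge; its centre agreed with an earlier separate reading to within 1 mm.

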